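Show a grinder plate to the inspection camera

ROBOT

A 6-joint arm with a two-finger parallel gripper is mounted at the origin on the work surface. World frame = base frame: x ahead of the robot, y to its left, z up, the work surface at z = 0. Lengths are in m, angles in rad, forces in N, time in s.
With the tool pointing down it reaches from about 0.25 to 0.775 m from the base axis. Payload 8.9 kg.
Tool frame: the origin (TCP) lies between the finger pads; the fingertips stand 22 mm ahead of it and the grasp point (between the pads) lies 3 mm ahead of it; z points along the fingers, y is the direction in which the jaws open and shut (so a half turn about z gives the same grasp; the last joint's range is limited). The gripper opens to 85 mm and grips with 20 to 120 N. Pads are 22 mm wide; open, the fingers measure 114 mm over their backs; the gripper's body (76 mm by 85 mm) begins 54 mm behind the grasp point. The pads swing forward as they close: fully open they stand 13 mm farther back than shut.
Start: joints at [-1.395, 0.291, -0.153, 1.127, 0, 1.431], TCP at [0.163, -0.499, 0.253] pointing down, gripper open.
Joint ranges: [-2.52, 2.52], [-0.91, 1.74], [-1.3, 1.37], [-1.96, 2.02], [-1.52, 1.47], [-3.14, 3.14]. Speed limits (rad/s): [2.22, 2.22, 2.79, 3.14, 3.14, 3.14].

INTERFACE

Orientations are given as [roll, pitch, yaw] about the fixed x, y, z axes, in that order (R = Rz(yaw) Ry(pitch) Rx(roll)).
In Python, from cell import observe, viewer, arm gives the robot as it stands.
- The arm moves only by the tool move_arm, never from a script. Its arguments are lists of equal length, an entry for each row: "linear": the shift along the tool's x, y, z in m, a list of three; "turn": the turn, a rotation vector about the tool's x, y, z in rad, a list of three; "hand": the closure in counts, from 0 (fully open) to 255 (shut). A call has 1 to 20 rows; each row is the pose to reach, as a shift and turn from the pose measured when the call began, along the tool's axes at that moment; what a row does not reach only later rows make up. A row lasts 1/10 s, in which the tool goes at most 50 mm and 8.59 degrees, less where a joint would pass 70% of its speed; a pose out of reach is approached as far as the arm can. A call with a gripper value outside its range is refused whole. The fingers move at their own pace and stop on an object; "newtons" is the grip in N (left out, the last holds). Time passes only in rows, so rows that repeat a pose let the fingers close. It gives the time, the measured TCP pose, the force and the opening at its end, in the units of the state.
- observe(): the state, without advancing time (a new reading comes with each control period).
- viewer.camera(name): name is "side" or "top" or "wrist"; returns a dict with "image" (400x640x3 uint8, red, green, blue), "camera_matrix" (3x3 intrinsics, pixels), "R" (3x3) and "t" (3): a world point X has camera coordinates R X + t. Camera axes: x right, y down, z forward; pixel columns grow to the right and rows downward; lengths in m; the calibration is good to about 2 mm. The wrist camera is an equidistant fisheye: a pixel r from the principal point sees the ray r / f radians off the axis. A picture is of the moment at which its call begins. There is no depth.
- arm.close_job(): hands the job in, once; it reports no verdict.
The state is a dict: "time_s": time; "joints": joint angles; "dq": joint speeds; "joint_torque": joint torques, N m; "tool_pos": TCP position; "eef_rot": TCP orientation; "contact_force": force on the tool from outside, world axes, zero at the start; "torque": the same for the moment, N m; "width": finger opening in m.
Only numpy, scipy, OpenCV 4.12 (cv2) and the standard library are available. Lean on these libraries where they do the work, as an engineer would, in place of code of your own. Each camera call takes 0.05 s, during which the arm holds its last target. There are 200 camera calls.

TASK

The washed meat-grinder parts are due for their wear check. First lay the two-winged knife on the sloped rest, hub up, lengthwise along the slope and centred on it, and let go of it; then take the large perforated plate out of the drainer rack and hold it up to the inspection camera, its centre on the lens axis 120 mm in front of the lens and its flat face square to the lens. Finish while still holding the plate there, touching nothing else with it; do not touch the camera, and leave the other plates and the things on the table alone.

Things in the scene. Friction and masses are not known exactly. Their poses are not given: they have to be found in the camera images.
- knife_mid (a point): Centre of the steel grinder knife: a bar 84 mm long (its x), 18 mm wide (y), 10 mm thick, with a square hub in its middle 26 mm (x) by 24 mm (y), 26 mm tall over all. It lies flat on the table, hub up, at any yaw. The point is 13 mm above its underside; z points up through the hub. 0.16 kg.
- seat (a point): Centre of the sloped black top of the small steel rest. x points up the slope (20 degrees to the level), y across it (level), z square out of the surface. The surface is 125 mm long (x), 50 mm wide (y); a lip 5 mm thick and 8 mm high crosses its lower end. The centre is 66 mm above the table, the highest edge 88 mm.
- plate_mid (a point): Centre of the large grinder plate, a perforated plain steel disc 82 mm across and 10 mm thick, the largest and tallest of three standing on edge in the rack. Its y is the axis of the disc (square to the flat faces, along the row of slots), z up as it stands; its top edge is 41 mm above this point. Mass 0.2 to 0.4 kg.
- small_a_mid (a point): Centre of a smaller perforated steel disc, 54 mm across, 10 mm thick, on edge in the rack; y is its axis. To be left.
- small_b_mid (a point): Centre of the other smaller perforated steel disc, 54 mm across, 10 mm thick, on edge in the rack; y is its axis. To be left.
- rack: Fixed drainer rack: black tray 100 mm (x) by 200 mm (y), three slots 65 mm apart along its y; origin at the middle of its underside. Each disc rests on two bars between thin pins (13 mm apart) that reach 52 mm above the table; large disc centre 57 mm, small ones 38 mm above the table. Discs lift straight up. The large one may be in any slot.
- lens (a point): Centre of the lens front. The camera looks along -x of this frame, 25 degrees downward; y is level. The lens is about 318 mm above the table. The plate's centre belongs 120 mm from here along -x (about 268 mm above the table), the disc's axis parallel to this x; either face may look at the lens, turned any way about the disc's axis. Ring light 64 mm across, grey head 56 mm wide.
- camera: Stand of the inspection camera, fixed to the table: foot 110 x 130 mm, column 24 mm thick behind the lens, 350 mm tall over all; origin on the table right under the lens, 38 mm in front of the foot's middle. The camera looks towards its -x.
- rest: Foot of the sloped rest, 130 mm (x) by 90 mm (y), fixed; origin at the middle of its underside, right under the slope's centre.
- ring_nut: Bystander: steel ring nut lying flat, 104 mm across, 24 mm high; origin at its underside.
- brush: Bystander: washing-up brush lying on the table, 160 mm long along its x.
- bottle: Bystander: white squeeze bottle, 56 mm across, 165 mm tall; origin at its underside.
- jar: Bystander: steel shaker jar, 64 mm across, 90 mm tall; origin at its underside.
- cup: Bystander: white plastic cup, 90 mm across, 75 mm tall; origin at its underside.
Mind the look-alikes: they are no part of the job. Leave any yellow look-alike of the rest alone. What is shaped like the part that bears plate_mid but orange or yellow is not meant.

How it is judged:
By the outcome, as a careful person would: the job done as asked, in the order asked, and still so for the second after the job is handed in, while the arm keeps its last pose, push and grip.
It also fails if it takes over 58 s, if anything falls off the work surface, if the arm or the gripper's body presses on something with over 40 N, if the wrist force passes 120 N, or if a joint passes its speed limit or range.

## Working session

There is one attempt and no reset: what is moved stays moved. The work goes in short steps, Python scripts to look and compute and a tool call to move; the robot and the scene stay as the last step left them, time stands still between calls to the robot, and variables do not carry over. Pictures are saved under pics/ and viewed, about 8 in all and at most 12, crops included, and the job is handed in when it is done.

Besides the shell and the picture viewer there is one more tool, called after "Emit:" as a command line: name --argument value ..., lists and objects as JSON in quotes. move_arm: Moves the arm, as the interface text tells. Its arguments: {"type":"object","properties":{"linear":{"type":"array"},"turn":{"type":"array"},"hand":{"type":"array"},"newtons":{"type":"number"}},"required":["linear","turn","hand"]}

```bash
mkdir -p pics; ls; cat > h.py <<'E'
import numpy as np, cv2, pickle
from cell import observe, viewer, arm
from scipy.spatial.transform import Rotation as Ro
def snap(n,f):
    c=viewer.camera(n); cv2.imwrite(f'pics/{f}.png',c['image'][:,:,::-1]); pickle.dump(c,open(f'pics/{f}.pkl','wb')); return c
def load(f): return pickle.load(open(f'pics/{f}.pkl','rb'))
def proj(c,X):
    p=(np.atleast_2d(X)@np.array(c['R']).T+c['t'])@np.array(c['camera_matrix']).T
    return p[:,:2]/p[:,2:]
def ray(c,uv):
    R=np.array(c['R']);o=-R.T@c['t'];d=R.T@np.linalg.solve(c['camera_matrix'],[uv[0],uv[1],1]);return o,d
def atz(c,uv,z):
    o,d=ray(c,uv);return o+d*(z-o[2])/d[2]
E
python3 - <<'E'
from h import *
for n in('top','side'):
    c=snap(n,n+'1');print(n,c['camera_matrix'],c['R'],c['t'])
print(observe())
E
```

```text
pics
top [[460.03787713   0.         324.15129945]
 [  0.         460.03787713 206.03071277]
 [  0.           0.           1.        ]] [[-0.02607933 -0.99958302 -0.0123957 ]
 [-0.99693267  0.0269215  -0.07348804]
 [ 0.07379111  0.01044116 -0.99721906]] [0.01156568 0.55820658 1.73552589]
side [[386.53691676   0.         326.21442347]
 [  0.         386.53691676 197.80875412]
 [  0.           0.           1.        ]] [[ 0.98976429 -0.14270299  0.0015859 ]
 [-0.08798558 -0.61892736 -0.78050462]
 [ 0.1123619   0.77237606 -0.625148  ]] [-0.53545533  0.19488495  1.07416961]
{'time_s': 0.1, 'joints': array([-1.39527564e+00,  2.91219207e-01, -1.54028308e-01,  1.12672710e+00,
       -2.18646763e-05,  1.43152673e+00]), 'dq': array([ 0.001399  , -0.00180049,  0.00139735,  0.00093224,  0.00047429,
        0.00140741]), 'joint_torque': array([ 1.41187636e-03, -5.37977529e+01,  3.31918859e+01,  9.24509688e-03,
       -1.88483355e-04,  4.01008975e-06]), 'tool_pos': array([ 0.16249651, -0.49883203,  0.2528006 ]), 'eef_rot': array([-3.14042274e+00, -1.41916360e-04,  3.14790212e-01]), 'contact_force': array([-0.17446817, -0.54792317, -0.31491457]), 'torque': array([0.00687845, 0.02375335, 0.00811532]), 'width': 0.0851111655704854}
```

View pics/top1.png

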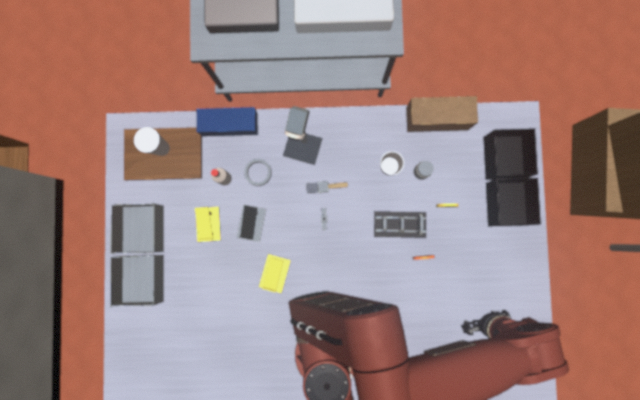

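View pics/side1.png

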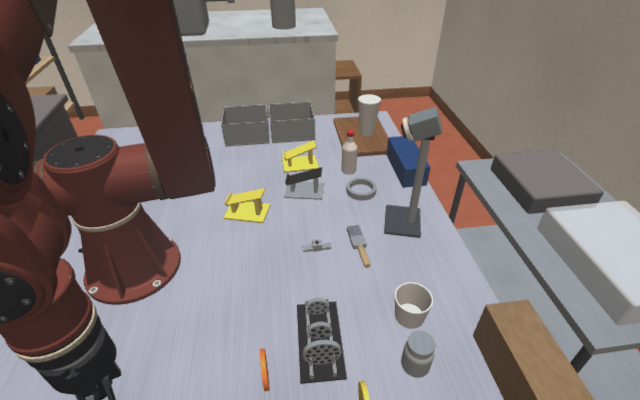

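The top view shows the black rest at (252,222) with yellow look-alikes at (207,223) and (275,273). The knife is at (324,218), the rack at (400,224), and the camera foot at (303,148) with its head at (296,122). The orange and yellow discs at (424,257) and (447,205) lie outside the rack. In the side view the large steel disc looks like the nearest slot, at (322,352). I'll confirm these in one enlarged mosaic.

```bash
python3 - <<'E'
from h import *
t=load('top1')['image'][:,:,::-1];s=load('side1')['image'][:,:,::-1]
def cr(im,x,y,w,h): return cv2.resize(im[y:y+h,x:x+w],(400,300),interpolation=cv2.INTER_CUBIC)
# tiles: side rack, side rest ; side camera, top row
A=np.hstack([cr(s,270,285,120,90),cr(s,270,140,80,60)])
B=np.hstack([cr(s,370,100,120,140)[:, :] if 0 else cr(s,340,105,120,90+45)[:,:],cr(t,230,185,120,90)])
cv2.imwrite('pics/m1.png',np.vstack([A,B]))
C=np.hstack([cr(t,365,200,72,54),cr(t,260,100,72,72)]);D=np.hstack([cr(t,300,205,40,30),cr(s,290,225,60,45)])
cv2.imwrite('pics/m2.png',np.vstack([C,D]))
E
```

```text
(no output)
```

View pics/m1.png

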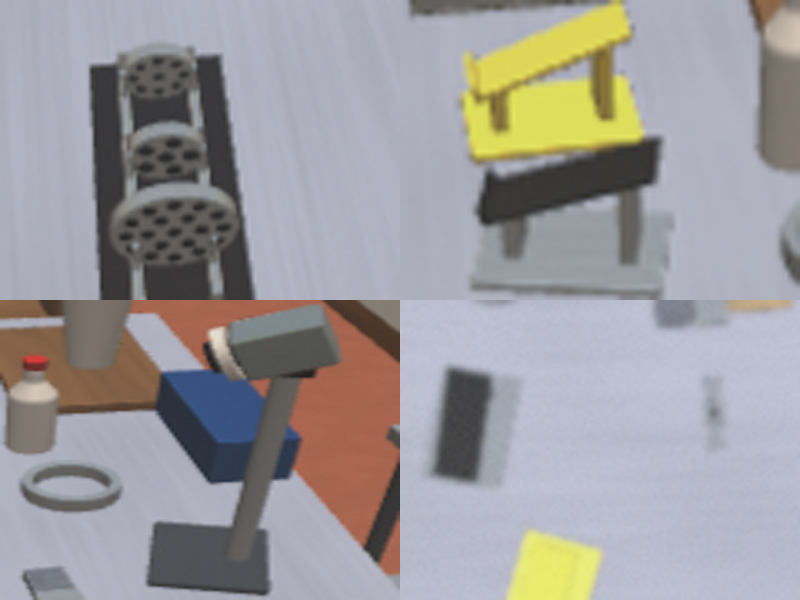

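View pics/m2.png

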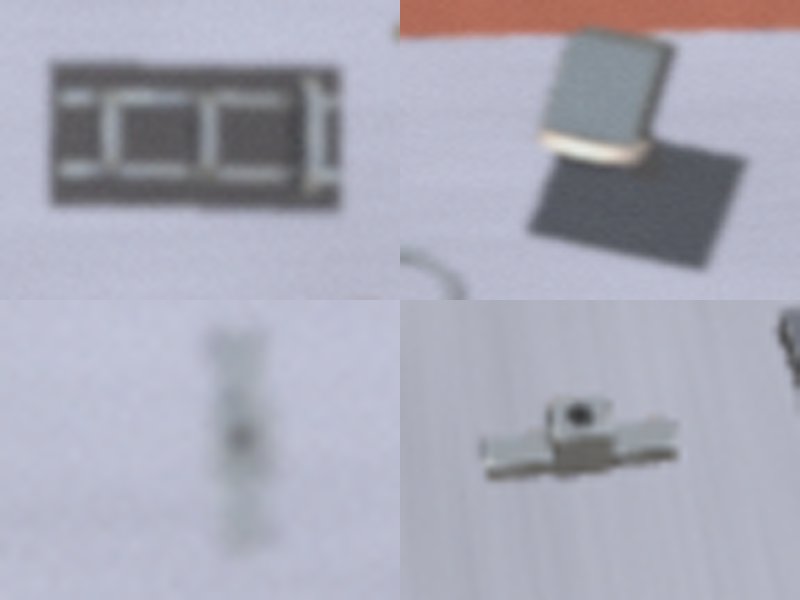

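The mosaic confirms the choices:
- **Plate:** the large steel disc is the nearest rack slot in the side view, about (322,354) in side and (421,224) in top. The other two in the rack are clearly smaller.
- **Rest:** the black-topped one. The yellow ones are look-alikes.
- **Knife:** its hole is at side (316.6,241.7).
- **Camera:** its lens is at the front left of the head.

Next I'll fit the poses from both views.

```bash
cat > fit.py <<'E'
from h import *
from scipy.optimize import least_squares
T=load('top1');S=load('side1')
def m(x0,y0,sx,sy,X,Y): return [x0+(X+.5)/sx-.5,y0+(Y+.5)/sy-.5]
def fit(name,obs,g):
    def f(p):
        R=Ro.from_euler('z',p[2]).as_matrix();r=[]
        for c,P,uv in obs: r+=list((proj(c,R@np.array(P)+[p[0],p[1],0])[0]-uv))
        return np.array(r)
    s=least_squares(f,g,loss='soft_l1');print(name,s.x.round(4),'deg',np.degrees(s.x[2]).round(2));print('  ',f(s.x).reshape(-1,2).round(1).tolist());return s.x
kt=lambda X,Y:m(300,205,10,10,X,Y-300); ks=lambda X,Y:m(290,225,20/3,20/3,X-400,Y-300)
def knife(): return fit('knife',[(T,[0,0,.026],kt(240,437)),(T,[.042,0,.010],kt(237,328)),(T,[-.042,0,.01],kt(246,552)),
 (S,[0,0,.026],ks(580,414)),(S,[-.042,0,.01],ks(485,449)),(S,[.042,0,.01],ks(677,430))],[.5,0,0])
rt=lambda X,Y:m(230,185,10/3,10/3,X-400,Y-300); rs=lambda X,Y:m(270,140,5,5,X-400,Y)
c,s=np.cos(np.radians(20)),np.sin(np.radians(20))
q=lambda x,y,z=0:[x*c-z*s,y,.066+x*s+z*c]
rest=fit('rest',[(T,q(.0625,.025),rt(447,369)),(T,q(.0625,-.025),rt(492,376)),(T,q(-.0625,-.025,.008),rt(480,482)),(T,q(-.0625,.025,.008),rt(433,474)),
 (S,q(.0625,-.025),rs(660,138+3)),(S,q(-.0625,-.025,.008),rs(488,167+4)),(T,[.065,-.045,.005],rt(521,377)),(T,[-.065,-.045,.005],rt(505,487)),
 (S,[-.065,-.045,.005],rs(473,278)),(S,[.065,-.045,.005],rs(664,282))],[.5,.2,0])
ct=lambda X,Y:m(260,100,400/72,300/72,X-400,Y);cs=lambda X,Y:m(340,105,10/3,300/135,X,Y-300)
h=.01
cam=fit('camera',[(T,[-.017,.065,h],ct(530,232)),(T,[-.017,-.065,h],ct(706,268)),(T,[.093,-.065,h],ct(746,160)),
 (S,[-.017,.065,h],cs(152,523)),(S,[.093,.065,h],cs(268,530))][:3]+[(S,[0,0,.318],cs(222,354)),(T,[0,0,.318],ct(595,150))],[.8,.05,0])
R=Ro.from_euler('z',cam[2]).as_matrix()
for P in ([-.017,.065,h],[-.017,-.065,h],[.093,-.065,h],[.093,.065,h]): print('  foot side tile', [( (u-x0+.5)*s) for u,x0,s in zip(proj(S,R@np.array(P)+[cam[0],cam[1],0])[0],(340,105),(10/3,300/135))])
kt2=lambda X,Y:m(365,200,400/72,300/54,X,Y);k2s=lambda X,Y:m(270,285,10/3,10/3,X,Y)
rack=fit('rack',[(T,[.05,.1,.008],kt2(52,63)),(T,[.05,-.1,.008],kt2(340,67)),(T,[-.05,-.1,.008],kt2(340,209)),(T,[-.05,.1,.008],kt2(50,206)),
 (T,[0,-.065,.098],kt2(314,135)),(S,[0,-.07,.057],k2s(174,230)),(S,[-.05,.1,.008],k2s(91,66)),(S,[.05,.1,.008],k2s(220,56))],[.5,-.2,0])
R=Ro.from_euler('z',rack[2]).as_matrix();print('plate',R@[0,-.065,.057]+[rack[0],rack[1],0])
E
sed -i 's/^def knife(): return fit/knife=fit/' fit.py; python3 fit.py
```

```text
knife [0.5127 0.0019 0.0039] deg 0.22
   [[-0.4, -0.3], [-0.4, -0.1], [-0.7, -0.7], [-0.1, 0.5], [-0.2, 0.7], [-0.4, 0.5]]
rest [ 0.5048  0.2793 -0.1823] deg -10.44
   [[-0.4, -0.9], [-0.5, -0.9], [-0.8, -0.3], [0.2, 0.0], [-0.8, 7.7], [-2.1, 9.4], [-0.5, -0.4], [-1.3, -0.0], [0.0, 2.6], [0.1, 2.8]]
camera [ 0.7622  0.0853 -0.3195] deg -18.3
   [[-0.3, -1.5], [0.1, -0.6], [1.1, -1.6], [-2.0, 3.6], [-0.9, 1.0]]
  foot side tile [np.float64(159.85200439117062), np.float64(224.46377857391067)]
  foot side tile [np.float64(152.19233814111703), np.float64(284.5515844668354)]
  foot side tile [np.float64(275.34476420683785), np.float64(294.602201424476)]
  foot side tile [np.float64(273.3047281297733), np.float64(233.00067500982658)]
rack [ 0.4828 -0.2904 -0.047 ] deg -2.69
   [[-0.2, -0.6], [0.2, -0.2], [0.1, 0.4], [-0.2, -0.2], [0.3, -0.5], [-0.1, 1.4], [-0.7, -0.7], [0.0, -0.9]]
plate [ 0.47973294 -0.35535166  0.057     ]
```

```bash
python3 - <<'E'
s=open('fit.py').read()
s=s.replace("(S,q(.0625,-.025),rs(660,138+3)),(S,q(-.0625,-.025,.008),rs(488,167+4))","(S,q(.0625,.025),rs(661,138)),(S,q(.0625,-.025),rs(658,179)),(S,q(-.0625,.025,.008),rs(488,167))")
s=s.replace(",(S,[.093,.065,h],cs(268,530))][:3]+",",(S,[.093,.065,h],cs(268,530)),(S,[-.017,-.065,h],cs(148,583)),(S,[.093,-.065,h],cs(268,590))]+")
open('fit.py','w').write(s)
E
python3 fit.py | grep -v tile; python3 - <<'E'
from h import *
c=snap('wrist','w1');print(c['camera_matrix'],c['R'],c['t']);s=observe();R=Ro.from_euler('xyz',s['eef_rot']).as_matrix()
print('cam pos in tool',R.T@(-np.array(c['R']).T@c['t']-s['tool_pos']),'\n',np.array(c['R'])@R)
E
```

```text
knife [0.5127 0.0019 0.0039] deg 0.22
   [[-0.4, -0.3], [-0.4, -0.1], [-0.7, -0.7], [-0.1, 0.5], [-0.2, 0.7], [-0.4, 0.5]]
rest [ 0.5046  0.2788 -0.1901] deg -10.89
   [[-0.1, -0.8], [-0.3, -0.7], [-0.8, -0.2], [0.2, 0.0], [-0.3, -0.1], [-0.5, 0.2], [-0.3, 1.6], [-0.2, -0.3], [-1.3, 0.1], [-0.1, 2.7], [-0.0, 3.0]]
camera [ 0.7589  0.0877 -0.3005] deg -17.22
   [[-0.9, -0.3], [-0.3, -0.0], [0.2, -1.1], [0.6, 0.1], [-0.2, 0.4], [0.2, 0.2], [1.1, 1.1], [-3.5, 3.3], [-1.7, 2.0]]
rack [ 0.4828 -0.2904 -0.047 ] deg -2.69
   [[-0.2, -0.6], [0.2, -0.2], [0.1, 0.4], [-0.2, -0.2], [0.3, -0.5], [-0.1, 1.4], [-0.7, -0.7], [0.0, -0.9]]
plate [ 0.47973294 -0.35535166  0.057     ]
[[309.70691629   0.         316.55138777]
 [  0.         309.70691629 200.38879618]
 [  0.           0.           1.        ]] [[ 0.30921699 -0.95099099 -0.00099084]
 [-0.91252776 -0.29700358  0.28121516]
 [-0.26772737 -0.08605234 -0.95964423]] [-0.52362108 -0.03661516  0.37884759]
cam pos in tool [ 0.07115738 -0.00080059 -0.12045262] 
 [[-3.79004176e-04  9.99999928e-01  2.48026814e-05]
 [-9.59616026e-01 -3.56721192e-04 -2.81312915e-01]
 [-2.81312885e-01 -1.30419820e-04  9.59616092e-01]]
```

```bash
cat >> h.py <<'E'
def Rtool(yaw,tilt=0):
    """tool x along heading yaw (level unless tilted), tool z down; then tilt about tool y"""
    return Ro.from_euler('z',yaw)*Ro.from_euler('x',np.pi)*Ro.from_euler('y',tilt)
def plan(p,R):
    s=observe();R0=Ro.from_euler('xyz',s['eef_rot'])
    print('lin',R0.inv().apply(np.array(p)-s['tool_pos']).round(4).tolist(),'turn',(R0.inv()*R).as_rotvec().round(4).tolist(),'t',s['time_s'].__round__(2))
    return R0
E
python3 - <<'E'
from h import *
plan([.513,.002,.15],Rtool(np.pi+.004))
E
```

```text
lin [0.4884, -0.3677, 0.1033] turn [-0.0001, -0.0014, -2.8308] t 0.15
```

Emit:
move_arm --linear '[[0.488, -0.368, 0.103], [0.488, -0.368, 0.103], [0.488, -0.368, 0.103], [0.488, -0.368, 0.103], [0.488, -0.368, 0.103], [0.488, -0.368, 0.103], [0.488, -0.368, 0.103], [0.488, -0.368, 0.103], [0.488, -0.368, 0.103], [0.488, -0.368, 0.103], [0.488, -0.368, 0.103], [0.488, -0.368, 0.103], [0.488, -0.368, 0.103], [0.488, -0.368, 0.103], [0.488, -0.368, 0.103], [0.488, -0.368, 0.103], [0.488, -0.368, 0.103], [0.488, -0.368, 0.103], [0.488, -0.368, 0.103], [0.488, -0.368, 0.103]]' --turn '[[0, 0, -2.83], [0, 0, -2.83], [0, 0, -2.83], [0, 0, -2.83], [0, 0, -2.83], [0, 0, -2.83], [0, 0, -2.83], [0, 0, -2.83], [0, 0, -2.83], [0, 0, -2.83], [0, 0, -2.83], [0, 0, -2.83], [0, 0, -2.83], [0, 0, -2.83], [0, 0, -2.83], [0, 0, -2.83], [0, 0, -2.83], [0, 0, -2.83], [0, 0, -2.83], [0, 0, -2.83]]' --hand '[0, 0, 0, 0, 0, 0, 0, 0, 0, 0, 0, 0, 0, 0, 0, 0, 0, 0, 0, 0]'

```text
time_s: 2.15
tool_pos: [0.5124, 0.0022, 0.1501]
eef_rot: [3.141, -0.001, -3.136]
contact_force: [0.5, 0.1, 0.3]
width: 0.0854
```

```bash
cat >> h.py <<'E'
Z4=np.zeros(4)
def fray(c,uv):  # equidistant fisheye
    K=np.array(c['camera_matrix']);x=(np.array(uv)-K[:2,2])/K[0,0];r=np.hypot(*x)
    d=np.array([*(np.sin(r)*x/max(r,1e-9)),np.cos(r)]);R=np.array(c['R']);return -R.T@c['t'],R.T@d
def fz(c,uv,z):
    o,d=fray(c,uv);return o+d*(z-o[2])/d[2]
def fproj(c,X):
    P=np.atleast_2d(X)@np.array(c['R']).T+c['t'];rr=np.hypot(P[:,0],P[:,1]);th=np.arctan2(rr,P[:,2])
    K=np.array(c['camera_matrix']);return P[:,:2]/rr[:,None]*th[:,None]*K[0,0]+K[:2,2]
E
python3 - <<'E'
from h import *
c=snap('wrist','w2')
K=fproj(c,[[.513,.002,.026],[.555,.002,.01],[.471,.002,.01]]);print(K)
u,v=K[0].astype(int);print(u,v)
im=c['image'][:,:,::-1][max(0,v-75):v+75,u-100:u+100];cv2.imwrite('pics/w2c.png',cv2.resize(im,None,fx=4,fy=4,interpolation=cv2.INTER_CUBIC))
E
```

```text
[[315.43721072 201.59629186]
 [315.32515396 240.60811576]
 [315.68329098 148.45052887]]
315 201
```

View pics/w2c.png

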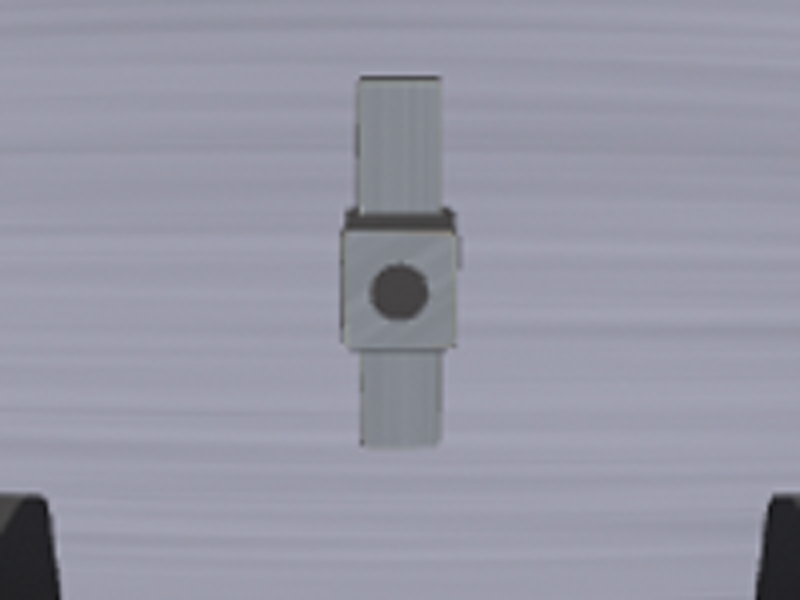

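The knife's hole shows at crop (399,291), with the bar ends at (399,77) and (401,446), and the yaw is nearly unchanged.

```bash
python3 - <<'E'
from h import *
c=load('w2');g=lambda X,Y:(215+(X+.5)/4-.5,126+(Y+.5)/4-.5)
print(fz(c,g(399,291),.026),fz(c,g(399.5,76),.01),fz(c,g(401.5,446),.01))
plan([.5105,.003,.027],Rtool(np.pi))
E
```

```text
[0.51024576 0.00111758 0.026     ] [0.46774541 0.00099045 0.01      ] [0.55152404 0.00169206 0.01      ]
lin [0.0019, 0.0006, 0.1231] turn [0.001, -0.0005, 0.0004] t 2.2
```

Emit:
move_arm --linear '[[0.0024, -0.001, 0.04], [0.0024, -0.001, 0.08], [0.0024, -0.001, 0.105], [0.0024, -0.001, 0.118], [0.0024, -0.001, 0.123], [0.0024, -0.001, 0.123], [0.0024, -0.001, 0.123], [0.0024, -0.001, 0.123], [0.0024, -0.001, 0.123], [0.0024, -0.001, 0.123], [0.0024, -0.001, 0.123], [0.0024, -0.001, 0.123], [0.0024, -0.001, 0.123], [0.0024, -0.001, 0.123], [0.0024, -0.001, 0.123], [0.0024, -0.001, 0.123]]' --turn '[[0, 0, 0], [0, 0, 0], [0, 0, 0], [0, 0, 0], [0, 0, 0], [0, 0, 0], [0, 0, 0], [0, 0, 0], [0, 0, 0], [0, 0, 0], [0, 0, 0], [0, 0, 0], [0, 0, 0], [0, 0, 0], [0, 0, 0], [0, 0, 0]]' --hand '[0, 0, 0, 0, 0, 0, 255, 255, 255, 255, 255, 255, 255, 255, 255, 255]' --newtons 50

```text
time_s: 3.8
tool_pos: [0.5103, 0.0013, 0.0278]
eef_rot: [3.141, 0.0, -3.141]
contact_force: [-1.4, 0.9, 6.6]
width: 0.0228
```

```bash
cat >> h.py <<'E'
def Rrest(psi):
    M=(Ro.from_euler('z',psi)*Ro.from_euler('y',-np.radians(20))).as_matrix()  # cols x',y',n
    return M,Ro.from_matrix(np.c_[-M[:,0],M[:,1],-M[:,2]])
E
python3 - <<'E'
from h import *
M,R=Rrest(-.19)
p=np.array([.5046,.2788,.066])+M[:,2]*(.0278+.10);print(M,p)
plan(p,R)
E
```

```text
[[ 0.92278213  0.18885889 -0.33586523]
 [-0.17746931  0.98200424  0.06459355]
 [ 0.34202014  0.          0.93969262]] [0.46167642 0.28705506 0.18609272]
lin [0.0485, 0.2859, -0.1581] turn [0.0341, -0.3477, 0.1882] t 3.8
```

Emit:
move_arm --linear '[[0, 0, -0.03], [0, 0, -0.07], [0, 0, -0.11], [0, 0, -0.158], [0.0485, 0.286, -0.158], [0.0485, 0.286, -0.158], [0.0485, 0.286, -0.158], [0.0485, 0.286, -0.158], [0.0485, 0.286, -0.158], [0.0485, 0.286, -0.158], [0.0485, 0.286, -0.158], [0.0485, 0.286, -0.158], [0.0485, 0.286, -0.158], [0.0485, 0.286, -0.158], [0.0485, 0.286, -0.158], [0.0485, 0.286, -0.158]]' --turn '[[0, 0, 0], [0, 0, 0], [0, 0, 0], [0, 0, 0], [0.0341, -0.348, 0.188], [0.0341, -0.348, 0.188], [0.0341, -0.348, 0.188], [0.0341, -0.348, 0.188], [0.0341, -0.348, 0.188], [0.0341, -0.348, 0.188], [0.0341, -0.348, 0.188], [0.0341, -0.348, 0.188], [0.0341, -0.348, 0.188], [0.0341, -0.348, 0.188], [0.0341, -0.348, 0.188], [0.0341, -0.348, 0.188]]' --hand '[255, 255, 255, 255, 255, 255, 255, 255, 255, 255, 255, 255, 255, 255, 255, 255]'

```text
time_s: 5.4
tool_pos: [0.4619, 0.2864, 0.186]
eef_rot: [-3.142, 0.349, 2.95]
contact_force: [0.8, -0.2, -2.2]
width: 0.023
```

```bash
python3 - <<'E'
from h import *
c=snap('wrist','w3');M,R=Rrest(-.19);s0=np.array([.5046,.2788,.066])
for x,y in((.0625,.025),(.0625,-.025),(-.0625,-.025),(-.0625,.025)): print(fproj(c,s0+M@[x,y,0]).round(1))
im=c['image'][:,:,::-1][50:350,120:520];cv2.imwrite('pics/w3c.png',cv2.resize(im,None,fx=2,fy=2,interpolation=cv2.INTER_CUBIC))
print(observe())
E
```

```text
[[344.5 265.4]]
[[289.3 265.5]]
[[285.4 123.9]]
[[348.1 123.8]]
{'time_s': 5.45, 'joints': array([ 0.54939991,  0.21348922, -0.51195914,  0.58254742, -0.23298658,
        0.70940263]), 'dq': array([ 0.00659692,  0.00078906,  0.0028289 ,  0.00081   , -0.00011647,
        0.00167794]), 'joint_torque': array([-7.44047994e-02, -4.79843652e+01,  3.25743735e+01, -2.98123732e+00,
       -1.09564830e+00, -2.74230813e-03]), 'tool_pos': array([0.46193165, 0.28655184, 0.18607138]), 'eef_rot': array([3.14153897, 0.3494094 , 2.95065095]), 'contact_force': array([-0.17561037, -0.48206081, -1.31085524]), 'torque': array([ 0.08663926,  0.44408286, -0.04187069]), 'width': 0.02336585691321434}
```

View pics/w3c.png

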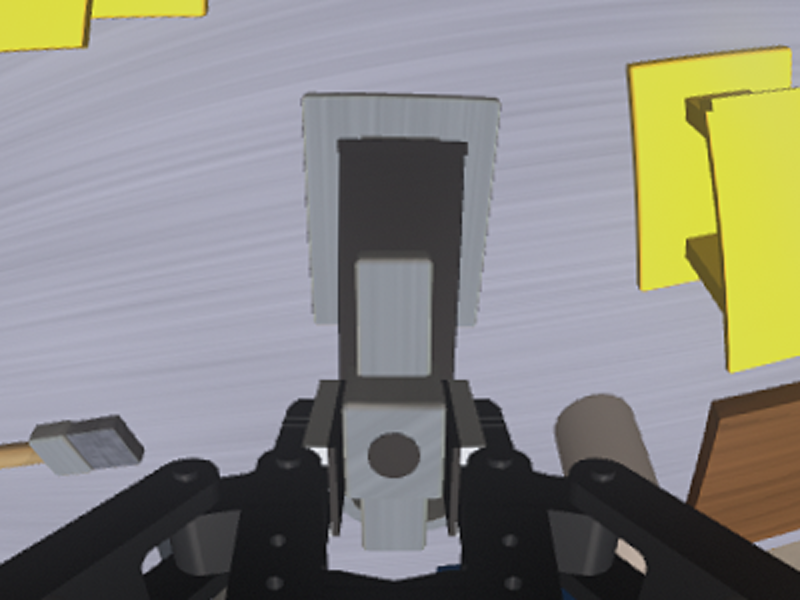

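```bash
cat > fr.py <<'E'
from h import *
from scipy.optimize import least_squares
c=load('w3');g=lambda X,Y:np.array((120+(X+.5)/2-.5,50+(Y+.5)/2-.5))
def f(p,full=0):
    M,_=Rrest(p[2]);s0=np.array([p[0],p[1],.066]);Z=Ro.from_euler('z',p[2]).as_matrix()
    r=[]
    for y,X in((.025,467),(-.025,338)): r+=list(fproj(c,s0+M@[-.0625,y,.008])[0]-g(X,140))
    for x,y,P in((-.065,.045,(500,98)),(-.065,-.045,(302,95)),(.065,-.045,(316,323)),(.065,.045,(476,323))): r+=list(fproj(c,Z@[x,y,p[3]]+[p[0],p[1],0])[0]-g(*P))
    for y,P in((.025,(463,200)),(.025,(455,370)),(-.025,(339,200)),(-.025,(341,370))):
        e=[fproj(c,s0+M@[x,y,0])[0] for x in np.linspace(-.06,.06,49)];e=np.array(e);q=g(*P);r.append(np.interp(q[1],e[:,1],e[:,0])-q[0])
    return np.array(r)
s=least_squares(f,[.5046,.2788,-.19,.008],loss='soft_l1',f_scale=.7);print(s.x.round(4),np.degrees(s.x[2]),s.fun.round(1))
# knife in the image: hole seen in crop
o,d=fray(c,g(393.5,455));st=observe();R=Ro.from_euler('xyz',st['eef_rot']);o=R.inv().apply(o-st['tool_pos']);d=R.inv().apply(d)
print('hub hole in tool frame at z=.0018',o+d*((.0018-o[2])/d[2]))
def tl(X,Y,z):
    a,b=fray(c,g(X,Y));a=R.inv().apply(a-st['tool_pos']);b=R.inv().apply(b);return a+b*((z-a[2])/b[2])
print('bar end lower',tl(357,259,.0178),tl(432,259,.0178),'upper',tl(362,549,.0178),tl(427,549,.0178))
M,Rr=Rrest(s.x[2]);S=np.array([s.x[0],s.x[1],.066])
plan(S+M[:,2]*(.0278+.0),Rr)
E
python3 fr.py
```

```text
[ 0.5016  0.2817 -0.2054  0.0044] -11.770144984251877 [ 0.2  0.8 -0.5 -0.2  0.2 -0.  -0.3 -0.1 -0.  -0.5  0.4  0.4  0.1  0.5
 -0.2 -0.3]
hub hole in tool frame at z=.0018 [-0.00034519  0.00030787  0.0018    ]
bar end lower [ 0.04143427 -0.00804139  0.0178    ] [0.0414302  0.00912971 0.0178    ] upper [-0.04117095 -0.00858243  0.0178    ] [-0.04117721  0.00968626  0.0178    ]
lin [0.0037, 0.0028, 0.0987] turn [0.005, 0.0003, 0.0136] t 5.45
```

Emit:
move_arm --linear '[[0.0037, 0.0028, 0.02], [0.0037, 0.0028, 0.055], [0.0037, 0.0028, 0.08], [0.0037, 0.0028, 0.09], [0.0037, 0.0028, 0.095], [0.0037, 0.0028, 0.096], [0.0037, 0.0028, 0.0965], [0.0037, 0.0028, 0.0965]]' --turn '[[0.005, 0, 0.0136], [0.005, 0, 0.0136], [0.005, 0, 0.0136], [0.005, 0, 0.0136], [0.005, 0, 0.0136], [0.005, 0, 0.0136], [0.005, 0, 0.0136], [0.005, 0, 0.0136]]' --hand '[255, 255, 255, 255, 255, 255, 255, 255]'

```text
time_s: 6.25
tool_pos: [0.4918, 0.2841, 0.0951]
eef_rot: [3.141, 0.351, 2.936]
contact_force: [0.5, 0.1, -2.3]
width: 0.023
```

Emit:
move_arm --linear '[[0, 0, 0.0008], [0, 0, 0.0015], [0, 0, 0.002], [0, 0, 0.002]]' --turn '[[0, 0, 0], [0, 0, 0], [0, 0, 0], [0, 0, 0]]' --hand '[255, 255, 255, 255]'

```text
time_s: 6.65
tool_pos: [0.4925, 0.284, 0.0933]
eef_rot: [3.141, 0.351, 2.936]
contact_force: [-0.5, -0.4, -1.6]
width: 0.0228
```

Emit:
move_arm --linear '[[0, 0, 0.0006], [0, 0, 0.0012], [0, 0, 0.0016], [0, 0, 0.0016]]' --turn '[[0, 0, 0], [0, 0, 0], [0, 0, 0], [0, 0, 0]]' --hand '[255, 255, 255, 255]'

```text
time_s: 7.05
tool_pos: [0.4929, 0.2839, 0.0921]
eef_rot: [3.141, 0.351, 2.936]
contact_force: [-3.9, 0.8, 4.5]
width: 0.0227
```

Emit:
move_arm --linear '[[0, 0, 0], [0, 0, 0], [0, 0, 0], [0, 0, 0], [0, 0, 0], [0, 0, 0], [0, 0, -0.01], [0, 0, -0.03], [0, 0, -0.06], [0, 0, -0.1], [0, 0, -0.1], [0, 0, -0.1]]' --turn '[[0, 0, 0], [0, 0, 0], [0, 0, 0], [0, 0, 0], [0, 0, 0], [0, 0, 0], [0, 0, 0], [0, 0, 0], [0, 0, 0], [0, 0, 0], [0, 0, 0], [0, 0, 0]]' --hand '[100, 100, 100, 100, 100, 100, 100, 100, 60, 0, 0, 0]'

```text
time_s: 8.25
tool_pos: [0.4595, 0.2913, 0.1874]
eef_rot: [3.139, 0.353, 2.936]
contact_force: [-0.5, 0.4, 0.3]
width: 0.0856
```

```bash
python3 - <<'E'
from h import *
c=snap('wrist','w4');M,R=Rrest(-.2054);s0=np.array([.5016,.2817,.066])
uv=[fproj(c,s0+M@p)[0] for p in([0,0,.026],[-.042,-.009,.01],[-.042,.009,.01],[.042,-.009,.01],[.042,.009,.01])]
print(((np.array(uv)-[220,75]+.5)*4-.5).round(0))
im=c['image'][:,:,::-1][75:225,220:420];cv2.imwrite('pics/w4c.png',cv2.resize(im,None,fx=4,fy=4,interpolation=cv2.INTER_CUBIC))
plan([.480,-.355,.20],Rtool(np.pi-.047))
E
```

```text
[[379. 530.]
 [333. 298.]
 [426. 298.]
 [338. 695.]
 [422. 695.]]
lin [-0.1475, -0.6281, 0.0384] turn [-0.0264, 0.3503, -0.1563] t 8.3
```

View pics/w4c.png

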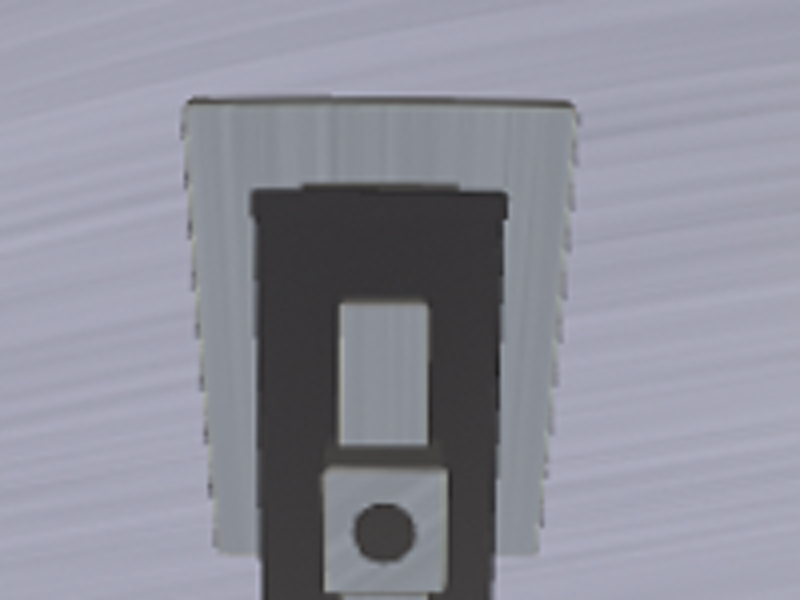

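The knife lies on the black slope, hub up, with its hole at crop (385,532) against a predicted (379,530). That puts it within about 1 mm of centre and aligned. Next, the plate.

Emit:
move_arm --linear '[[-0.148, -0.628, 0.038], [-0.148, -0.628, 0.038], [-0.148, -0.628, 0.038], [-0.148, -0.628, 0.038], [-0.148, -0.628, 0.038], [-0.148, -0.628, 0.038], [-0.148, -0.628, 0.038], [-0.148, -0.628, 0.038], [-0.148, -0.628, 0.038], [-0.148, -0.628, 0.038], [-0.148, -0.628, 0.038], [-0.148, -0.628, 0.038], [-0.148, -0.628, 0.038], [-0.148, -0.628, 0.038], [-0.148, -0.628, 0.038], [-0.148, -0.628, 0.038], [-0.148, -0.628, 0.038], [-0.148, -0.628, 0.038], [-0.148, -0.628, 0.038], [-0.148, -0.628, 0.038]]' --turn '[[-0.026, 0.35, -0.156], [-0.026, 0.35, -0.156], [-0.026, 0.35, -0.156], [-0.026, 0.35, -0.156], [-0.026, 0.35, -0.156], [-0.026, 0.35, -0.156], [-0.026, 0.35, -0.156], [-0.026, 0.35, -0.156], [-0.026, 0.35, -0.156], [-0.026, 0.35, -0.156], [-0.026, 0.35, -0.156], [-0.026, 0.35, -0.156], [-0.026, 0.35, -0.156], [-0.026, 0.35, -0.156], [-0.026, 0.35, -0.156], [-0.026, 0.35, -0.156], [-0.026, 0.35, -0.156], [-0.026, 0.35, -0.156], [-0.026, 0.35, -0.156], [-0.026, 0.35, -0.156]]' --hand '[0, 0, 0, 0, 0, 0, 0, 0, 0, 0, 0, 0, 0, 0, 0, 0, 0, 0, 0, 0]'

```text
time_s: 10.3
tool_pos: [0.4805, -0.3546, 0.2007]
eef_rot: [-3.141, 0.001, 3.095]
contact_force: [0.2, -0.5, 0.6]
width: 0.0856
```

```bash
python3 - <<'E'
from h import *
c=snap('wrist','w5')
Z=Ro.from_euler('z',-.047).as_matrix();p=np.array([.4797,-.3554,.057])
print(((fproj(c,[p+Z@np.array(q) for q in([0,0,.041],[0,.005,.041],[0,-.005,.041],[-.041,-.005,0],[-.041,.005,0])])-[200,80]+.5)*10/3).round(0))
im=c['image'][:,:,::-1][80:260,200:440];cv2.imwrite('pics/w5c.png',cv2.resize(im,None,fx=10/3,fy=10/3,interpolation=cv2.INTER_CUBIC))
E
```

```text
[[384. 428.]
 [406. 428.]
 [362. 428.]
 [366. 226.]
 [405. 226.]]
```

View pics/w5c.png

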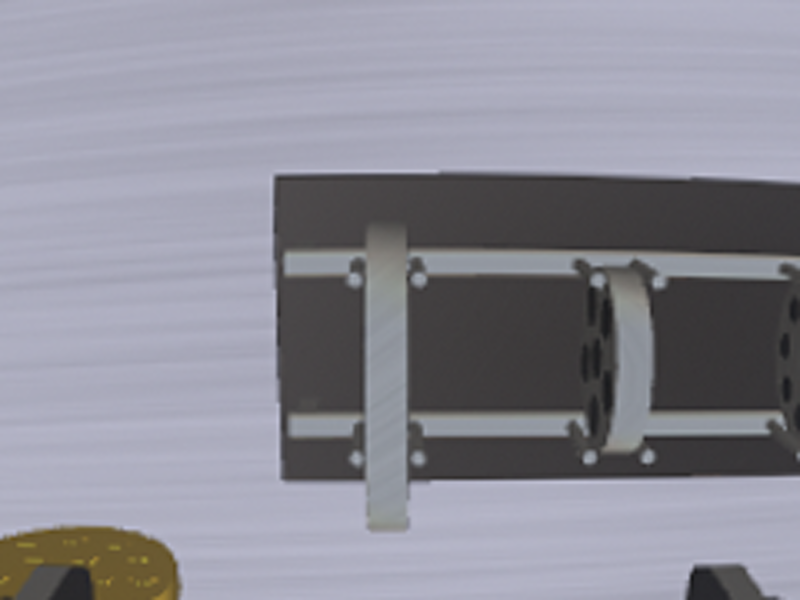

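```bash
python3 - <<'E'
from h import *
from scipy.optimize import least_squares
c=load('w5');a=np.linspace(0,2*np.pi,361)
def f(v):
    Z=Ro.from_euler('z',v[2]).as_matrix();p=np.array([v[0],v[1],.057]);r=[]
    U=[((fproj(c,np.array([p+Z@[.041*np.cos(t),y,.041*np.sin(t)] for t in a]))-[200,80]+.5)*10/3-.5) for y in(-.005,.005)]
    V=np.vstack(U);r+=[V[:,1].min()-224,V[:,1].max()-530]
    top=[u[:181] for u in U]
    for u,obs in zip(top,((366,366,367),(407,408,409))):
        o=np.argsort(u[:,1])
        for y,x in zip((260,380,515),obs): r.append(np.interp(y,u[o,1],u[o,0])-x)
    return np.array(r)
s=least_squares(f,[.48,-.355,-.047]);print(s.x.round(4),s.fun.round(1))
plan([s.x[0],s.x[1],.086],Rtool(np.pi+s.x[2]))
E
```

```text
[ 0.4789 -0.3546 -0.0428] [-2.3  2.6 -0.5 -1.3  0.3  0.9  1.2 -0.6]
lin [0.0016, 0.0001, 0.1147] turn [-0.0005, 0.0006, -0.0041] t 10.35
```

Emit:
move_arm --linear '[[0.0016, 0, 0.03], [0.0016, 0, 0.06], [0.0016, 0, 0.085], [0.0016, 0, 0.105], [0.0016, 0, 0.115], [0.0016, 0, 0.115], [0.0016, 0, 0.115], [0.0016, 0, 0.115], [0.0016, 0, 0.115], [0.0016, 0, 0.115], [0.0016, 0, 0.115], [0.0016, 0, 0.115], [0.0016, 0, 0.115], [0.0016, 0, 0.115], [0.0016, 0, 0.115]]' --turn '[[0, 0, -0.004], [0, 0, -0.004], [0, 0, -0.004], [0, 0, -0.004], [0, 0, -0.004], [0, 0, -0.004], [0, 0, -0.004], [0, 0, -0.004], [0, 0, -0.004], [0, 0, -0.004], [0, 0, -0.004], [0, 0, -0.004], [0, 0, -0.004], [0, 0, -0.004], [0, 0, -0.004]]' --hand '[100, 100, 100, 100, 100, 100, 255, 255, 255, 255, 255, 255, 255, 255, 255]' --newtons 80

```text
time_s: 11.85
tool_pos: [0.4795, -0.3551, 0.0868]
eef_rot: [-3.14, 0.002, 3.099]
contact_force: [0.0, 0.4, 6.2]
width: 0.0089
```

```bash
cat >> h.py <<'E'
def Tgt(L,psi,dist,off,pit=25):
    """tool pose with plate centre (tool-frame off) at dist before lens L"""
    x=np.array([np.cos(psi)*np.cos(np.radians(pit)),np.sin(psi)*np.cos(np.radians(pit)),np.sin(np.radians(pit))])
    y=np.array([-np.sin(psi),np.cos(psi),0]);z=np.cross(x,y)
    R=np.c_[-y,-x,-z];return L-x*dist-R@off,Ro.from_matrix(R)
OFF=np.array([.0006,0,.0298])
E
python3 - <<'E'
from h import *
p,R=Tgt(np.array([.759,.088,.318]),-.3005,.20,OFF);print(p,np.linalg.det(R.as_matrix()))
plan(p,R)
E
```

```text
[0.57400896 0.14595395 0.26048432] 1.0000000000000007
lin [-0.0733, 0.5044, -0.1743] turn [0.3687, -0.2855, -1.291] t 11.85
```

Emit:
move_arm --linear '[[0, 0, -0.02], [0, 0, -0.06], [0, 0, -0.11], [0, 0, -0.16], [0, 0, -0.19], [-0.073, 0.504, -0.185], [-0.073, 0.504, -0.185], [-0.073, 0.504, -0.185], [-0.073, 0.504, -0.185], [-0.073, 0.504, -0.18], [-0.073, 0.504, -0.174], [-0.073, 0.504, -0.174], [-0.073, 0.504, -0.174], [-0.073, 0.504, -0.174], [-0.073, 0.504, -0.174], [-0.073, 0.504, -0.174], [-0.073, 0.504, -0.174], [-0.073, 0.504, -0.174], [-0.073, 0.504, -0.174], [-0.073, 0.504, -0.174]]' --turn '[[0, 0, 0], [0, 0, 0], [0, 0, 0], [0, 0, 0], [0, 0, 0], [0.369, -0.286, -1.291], [0.369, -0.286, -1.291], [0.369, -0.286, -1.291], [0.369, -0.286, -1.291], [0.369, -0.286, -1.291], [0.369, -0.286, -1.291], [0.369, -0.286, -1.291], [0.369, -0.286, -1.291], [0.369, -0.286, -1.291], [0.369, -0.286, -1.291], [0.369, -0.286, -1.291], [0.369, -0.286, -1.291], [0.369, -0.286, -1.291], [0.369, -0.286, -1.291], [0.369, -0.286, -1.291]]' --hand '[255, 255, 255, 255, 255, 255, 255, 255, 255, 255, 255, 255, 255, 255, 255, 255, 255, 255, 255, 255]'

```text
time_s: 13.85
tool_pos: [0.5736, 0.1443, 0.2603]
eef_rot: [-2.705, 0.0, -1.873]
contact_force: [0.3, 0.2, -3.5]
width: 0.0089
```

```bash
python3 - <<'E'
from h import *
c=snap('wrist','w6');L=np.array([.759,.088,.318]);print(observe()['joints'].round(2),c['t'])
R=Ro.from_euler('z',-.3005).as_matrix();print(fproj(c,np.array([L]+[R@np.array(q)+[L[0],L[1],0] for q in([-.017,.065,.01],[-.017,-.065,.01])])))
im=c['image'][:,:,::-1];cv2.imwrite('pics/w6c.png',cv2.resize(im,(800,500),interpolation=cv2.INTER_CUBIC))
E
```

```text
[ 0.23  0.16 -0.41  0.62 -0.22 -1.08] [ 0.5666975  -0.26849808  0.07114035]
[[ 43.93997855 237.54342543]
 [278.4209306  209.79105203]
 [275.84768953 118.28441235]]
```

View pics/w6c.png

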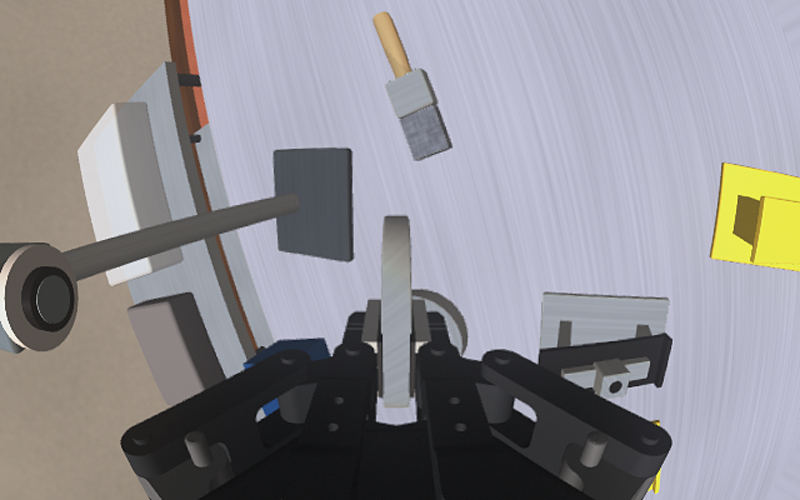

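The wrist view shows the lens ring at about (43,298) and the pupil at (53,299). The foot is at (274–352,150–261), and the plate is held edge-on at x≈397. The knife is still on the rest. I'll enlarge the lens and foot to fit them.

```bash
python3 - <<'E'
from h import *
im=load('w6')['image'][:,:,::-1]
a=cv2.resize(im[190:290,0:80],(480,600),interpolation=cv2.INTER_CUBIC) # x6
b=cv2.resize(im[112:212,210:290],(320,400),interpolation=cv2.INTER_CUBIC) # x4
d=cv2.resize(im[165:215,295:335][:, :],(160,200),interpolation=cv2.INTER_CUBIC) # x4
o=np.zeros((600,800,3),np.uint8);o[:,:480]=a;o[:400,480:]=b;o[400:,480:640]=d;cv2.imwrite('pics/m3.png',o)
E
```

```text
(no output)
```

View pics/m3.png

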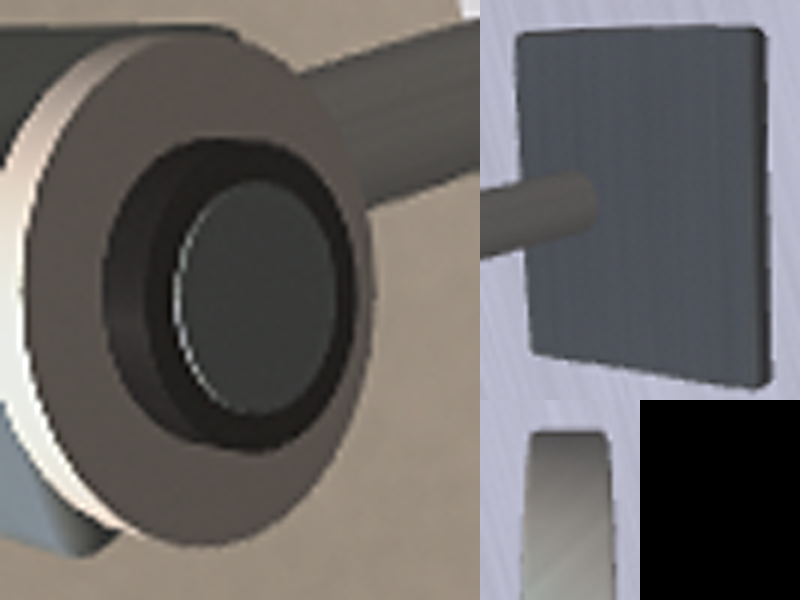

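```bash
cat > fl.py <<'E'
from h import *
from scipy.optimize import least_squares
c=load('w6');gl=lambda X,Y:np.array(((X+.5)/6-.5,190+(Y+.5)/6-.5));gf=lambda X,Y:np.array((210+(X-480+.5)/4-.5,112+(Y+.5)/4-.5))
a=np.linspace(0,2*np.pi,361)
def ext(C,x,y,r):
    z=np.cross(x,y);u=fproj(c,C+r*(np.cos(a)[:,None]*y+np.sin(a)[:,None]*z));return np.array([u[:,0].min(),u[:,0].max(),u[:,1].min(),u[:,1].max()])
def f(v,parts=(1,1)):
    L=v[:3];psi=v[3];pr=v[4];rb=v[5];h=v[6];pit=v[7]
    x=np.array([np.cos(psi)*np.cos(pit),np.sin(psi)*np.cos(pit),np.sin(pit)]);y=np.array([-np.sin(psi),np.cos(psi),0])
    r=[]
    if parts[0]:
        e=lambda x0,x1,y0,y1:np.array([*gl(x0,y0),*gl(x1,y1)])[[0,2,1,3]]
        r+=list(ext(L+x*pr,x,y,.032)-e(24,375,33,548))+list(ext(L,x,y,rb)-e(148,357,142,452))
    if parts[1]:
        Z=Ro.from_euler('z',psi).as_matrix()
        for q,P in(([.093,-.065,h],(517,32)),([.093,.065,h],(533,353)),([-.017,-.065,h],(752,27)),([-.017,.065,h],(757,388)),([-.017,-.065,0],(766,33)),([-.017,.065,0],(772,384))):
            r+=list(fproj(c,Z@q+[L[0],L[1],0])[0]-gf(*P))
    r+=[(pit-np.radians(25))*500,(L[2]-.318)*500]
    return np.array(r)
for parts in((1,1),(1,0),(0,1)):
    s=least_squares(f,[.759,.088,.318,-.3,.008,.02,.01,np.radians(25)],kwargs=dict(parts=parts),loss='soft_l1')
    print(parts,s.x.round(4),'psi',np.degrees(s.x[3]).round(2));print(s.fun.round(1))
E
python3 fl.py
```

```text
(1, 1) [ 0.758   0.0887  0.3198 -0.3136  0.01    0.0189  0.0075  0.4364] psi -17.97
[ 0.   0.1  0.1 -0.4 -0.1  0.1 -0.1 -0.1 -0.3 -0.  -0.2  0.1  0.5  0.3
  0.6  1.1 -0.2 -1.4 -0.4  0.7  0.   0.9]
(1, 0) [ 0.7577  0.0888  0.3198 -0.3113  0.0102  0.0189  0.0155  0.4364] psi -17.84
[-0.   0.1  0.2 -0.3  0.   0.2  0.  -0.1  0.   0.9]
(0, 1) [ 0.758   0.0884  0.318  -0.3125  0.008   0.02    0.0074  0.4363] psi -17.9
[-0.4 -0.1 -0.2 -0.   0.4  0.   0.6  0.9 -0.3 -1.6 -0.5  0.5  0.   0. ]
```

```bash
python3 - <<'E'
from h import *
c=load('w6');s=observe();R0=Ro.from_euler('xyz',s['eef_rot']);a=np.linspace(0,2*np.pi,721)
for off in(OFF,OFF+[.002,0,0],OFF+[0,0,.003]):
    V=np.vstack([fproj(c,s['tool_pos']+R0.apply(off+np.c_[.041*np.cos(a),0*a+y,.041*np.sin(a)])) for y in(-.005,.005)])
    i=V[:,1].argmin();print(off,V[:,1].min().round(1),V[:,1].max().round(1),V[V[:,1]<V[:,1].min()+1.5][:,0].mean().round(1))
p,R=Tgt(np.array([.758,.0887,.319]),-.313,.12,OFF);print(p);plan(p,R)
E
```

```text
[0.0006 0.     0.0298] 170.7 325.1 315.3
[0.0026 0.     0.0298] 166.9 322.1 315.3
[0.0006 0.     0.0328] 169.6 321.5 315.3
[0.64272973 0.12663654 0.29529378]
lin [-0.0036, -0.0793, -0.0016] turn [-0.0005, 0.0048, 0.0097] t 13.9
```

Emit:
move_arm --linear '[[-0.001, -0.02, -0.001], [-0.002, -0.04, -0.0016], [-0.003, -0.06, -0.0016], [-0.003, -0.072, -0.0016], [-0.003, -0.0793, -0.0016], [-0.003, -0.0793, -0.0016], [-0.003, -0.0793, -0.0016], [-0.003, -0.0793, -0.0016]]' --turn '[[0, 0.005, 0.01], [0, 0.005, 0.01], [0, 0.005, 0.01], [0, 0.005, 0.01], [0, 0.005, 0.01], [0, 0.005, 0.01], [0, 0.005, 0.01], [0, 0.005, 0.01]]' --hand '[255, 255, 255, 255, 255, 255, 255, 255]'

```text
time_s: 14.7
tool_pos: [0.6418, 0.1261, 0.2948]
eef_rot: [-2.706, -0.0, -1.884]
contact_force: [-0.2, -0.6, -3.8]
width: 0.0089
```

```bash
python3 - <<'E'
from h import *
c=snap('wrist','w7');L=np.array([.758,.0887,.319]);t=snap('side','side2')
print('pred lens px',fproj(c,L));off=OFF-[.0006,0,0]
p,R=Tgt(L,-.313,.12,off);plan(p,R)
im=c['image'][:,:,::-1]
a=cv2.resize(im[150:350,0:400],(800,400),interpolation=cv2.INTER_CUBIC)
b=cv2.resize(t['image'][100:200,270:470][:,:,::-1],(400,200),interpolation=cv2.INTER_CUBIC)
o=np.zeros((600,800,3),np.uint8);o[:400]=a;o[400:,:400]=b;o[400:,400:]=cv2.resize(t['image'][290:390,260:460][:,:,::-1],(400,200));cv2.imwrite('pics/m4.png',o)
E
```

```text
pred lens px [[120.35420944 242.51229204]]
lin [-0.0, -0.0006, 0.0001] turn [-0.0001, -0.0003, 0.0001] t 14.8
```

View pics/m4.png

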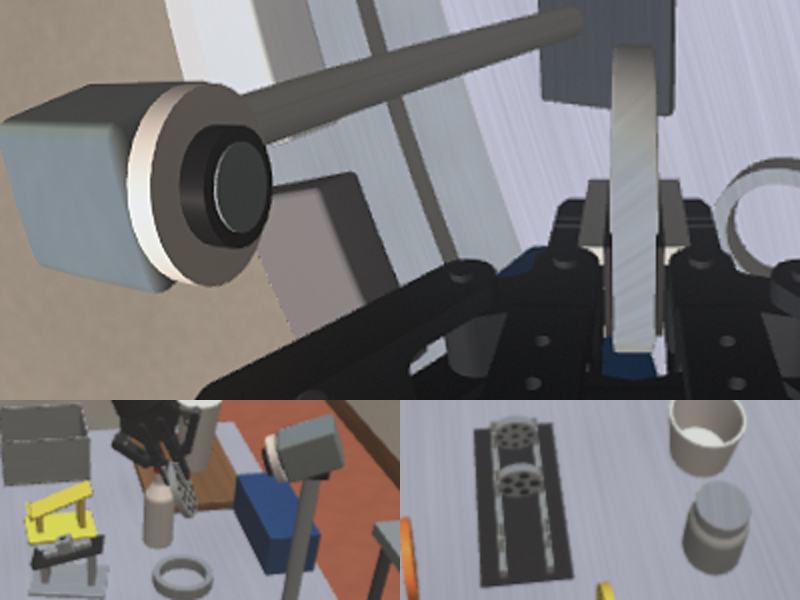

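The lens front is at crop (239,187), which is pixel (119.5,243.4) against a predicted (120.4,242.5). The plate is square in the pads, the knife is still on the rest, and the two small discs are in the rack. I'm handing in.

```bash
python3 -c "
from h import *
print(arm.close_job()); s=observe(); print(s['time_s'],s['tool_pos'],s['width'])"
```

```text
the job is handed in; nothing more can be done
None
the job is handed in; nothing more can be done
```

I laid the knife on the black rest, hub up along the slope, and let go of it. I then lifted the large plate out of the rack and handed the job in at about 14.8 s, still holding the plate in front of the inspection camera.

- **Knife:** the close-up after release put it within about 1 mm of the slope's centre and aligned with it. The last side view shows it still there.
- **Plate:** by the measured arm pose and the fitted lens position, its centre is within about 1 mm of the spot 120 mm in front of the lens. Its face is square to within 0.1° of the fitted lens axis. The lens appeared within 1 px of where I predicted it.
- **Other parts:** the last view shows both small discs still in the rack, and the plate clear of the camera and everything else.
- **Disagreements:** in the wrist view the plate's rim sat 1–2 px off prediction, up to about 1 mm, which is within the camera calibration. My first fit from the two fixed cameras missed the lens by 2–4 px, so I replaced it with the wrist-camera fit.
- **Not checked:** the state reading after hand-in was refused, so I could not confirm the final second from the robot itself.

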